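# Check the pull of a kitchen spring gauge

### The arm

A 6-joint arm with a two-finger parallel gripper is mounted at the origin on the work surface. World frame = base frame: x ahead of the robot, y to its left, z up, the work surface at z = 0. Lengths are in m, angles in rad, forces in N, time in s.
With the tool pointing down it reaches from about 0.325 to 0.875 m from the base axis. Payload 4.4 kg.
Tool frame: the origin (TCP) lies at the very end of the fingers, on their centre line; the grasp point (between the pads) lies 19 mm behind it; z points along the fingers, y is the line along which they close (so a half turn about z gives the same grasp; the last joint's range is limited). The gripper opens to 85 mm and grips with 20 to 120 N. Pads are 22 mm wide; open, the fingers measure 114 mm over their backs; the gripper's body (76 mm by 85 mm) begins 54 mm behind the grasp point. The pads swing forward as they close: fully open they stand 13 mm farther back than shut.
Start: joints at [-1.296, 0.207, 1.542, -0, 1.393, -0.15], TCP at [0.237, -0.524, 0.231] pointing down, gripper open.
Joint ranges: [-2.73, 2.73], [-0.86, 2.22], [0.23, 2.46], [-1.11, 4.25], [0.08, 2.63], [-2.82, 2.82]. Speed limits (rad/s): [2.79, 2.79, 3.14, 3.14, 3.14, 3.14].

### API

Orientations are given as a rotation vector (axis times angle).
In Python, from station import env gives the robot as it stands.
- The arm moves only by the tool send_rows, never from a script. Its arguments are lists of equal length, an entry for each row: "gripper": the opening, from -1 (shut) to 1 (fully open); "xyz": the shift along the tool's x, y, z in units of 40 mm (1.0 is 40 mm), a list of three; "rot": the turn, a rotation vector about the tool's x, y, z in units of 360 degrees (1.0 is 360 degrees), a list of three. A call has exactly 10 rows; each row shifts and turns the commanded pose from where the row before left it, along the tool's axes as they then stand; what a row does not reach is not made up. A row lasts 1/12 s, in which the tool goes at most 41.7 mm and 7.16 degrees, less where a joint would pass 70% of its speed; a pose out of reach is approached as far as the arm can. A call with a number of a shift or a turn outside -1 to 1 is refused whole. A call with a gripper value outside its range is refused whole. The fingers move at their own pace and stop on an object; the grip force is fixed at half the most. Time passes only in rows, so rows that do not move let the fingers close, or fill a call up. It gives the time, the measured TCP pose, the force, the opening and the grip force at its end, in the units of the state.
- env.state(): the state, without advancing time (a new reading comes with each control period).
- env.camera(name): name is "scene" or "top" or "wrist"; returns the picture (400x640x3 uint8, red, green, blue); there is no depth.
- env.camera_info(name): a dict with "K" (3x3 intrinsics, pixels), "R" (3x3) and "t" (3): a world point X has camera coordinates R X + t; the wrist camera has in their place "mount" (4x4, takes a point from camera to tool coordinates, whose origin is the TCP and whose axes are the flange's). Camera axes: x right, y down, z forward; pixel columns grow to the right and rows downward; lengths in m; the calibration is good to about 2 mm. A picture is of the moment at which its call begins: read the wrist's pose just before it. camera_info takes no time and is no camera call.
- env.job_done(): hands the job in; it is judged then, once.
The state is a dict: "time_s": time; "joints": joint angles; "qd": joint speeds; "joint_efforts": joint torques, N m; "position": TCP position; "tcp_rot": TCP orientation; "ft_force": force on the tool from outside, world axes, zero at the start; "moment": the same for the moment, N m; "gripper_width": finger opening in m; "grip_force": force on a finger pad.
Only numpy, scipy, OpenCV 4.12 (cv2) and the standard library are available. Lean on these libraries where they do the work, as an engineer would, in place of code of your own. Each camera call takes 0.05 s, during which the arm holds its last target. There are 200 camera calls.

### The job

Check the spring gauge on the wooden riser: lift out its locking pin and drop it foot-down into the narrow steel measuring cup, then draw the slide out by its tab until the front edge of its tongue is level with the marker clip, and hold it there for about two seconds. Ease the slide fully home without letting it snap back, and let go. Leave the marker clip as it is set, keep the cup upright and do not disturb the jar, the lid or the ceramic stone.

Things in the scene. Friction and masses are not known exactly. Their poses are not given: they have to be found in the camera images.
- riser: Fixed wooden riser with the spring gauge on its foot board. Origin on the table (z 0) under the gauge's pull tab; -x points to the front, the way the slide pulls out, y across, z up. Foot board x -0.155 to 0.175, y +-0.15, 18 mm thick. Side legs y 0.132 to 0.150 either side, x 0.025 to 0.165.
- board_edge (a point): Middle of the lower front edge of the riser's upper board, z 0.200, riser x 0.004. The board (18 mm thick, 171 mm deep to the rear, 300 mm wide) overhangs the pull tab, so the tab at home can only be taken with the tool tilted, hand leaning to the front.
- channel (a point): Middle of the front end of the gauge's metal channel, at its walls' top, z 0.059, riser x -0.1525. The channel is 50 mm wide, 215 mm long to the rear, its floor at z 0.048; behind it the aluminium spring housing, 56 mm wide, x 0.06 to 0.165, up to z 0.080.
- slide (a joint): Draw of the gauge's slide, m: 0 fully home (spring preload about 1.2 N), grows as it is pulled to the front, 0.075 at the end stop. Spring 150 N/m, so up to about 11 N; it flies back if let go. The locking pin, standing in the channel just before the tongue, blocks it after 3 mm.
- tab (a point): Grip point in the upright grey pull tab of the slide: tab 28 mm long (along riser x, centred here), 12 mm thick (along riser y), stands free from z 0.059 to 0.109; this point is at z 0.090. Moves with the slide.
- nose (a point): Middle of the front edge of the slide's steel tongue (top, z 0.059; tongue 30 mm wide, 10 mm thick, flush between the channel walls), the edge that is read. It is 56 mm in front of tab.
- mark (a point): Point on the channel's centre line level with the middle of the black marker clip, z 0.059, axes as the riser's. The clip sits on the +y channel wall (y 0.0155 to 0.0295); its upright blade is 4 mm thick along x, top at z 0.075. The slide is at the mark when nose has the same riser x as mark.
- marker (a joint): Setting of the marker clip along the channel, m: the slide's draw at the mark is 0.030 plus this value. Stiff, moves only if pushed.
- pin: Locking pin, loose, 50 g: steel shank 10 mm diameter, 75 mm long, dark wooden knob 18 mm diameter, 25 mm high on top; 100 mm in all. Origin at the centre of the shank's foot, z up along it. It starts upright in a 12 mm hole in the channel, 72 mm in front of the riser's origin, foot at z 0.023; lift 40 mm to clear the walls.
- pin_foot (a point): Centre of the pin's lower end face (the pin's origin).
- pin_knob (a point): Middle of the pin's wooden knob, 87.5 mm above the foot.
- cup: Narrow straight stainless measuring cup, loose, about 200 g: 42 mm outer diameter, 80 mm high, wall 3 mm (36 mm inside), inner floor 4 mm above its underside. Origin at the centre of the underside, on the table to the left or right of the riser's front part.
- cup_rim (a point): Centre of the cup's mouth, 80 mm above its underside.
- stone: Bystander: white ceramic weight stone, 76 mm diameter disc 22 mm thick with a small 24 mm knob, 40 mm high in all, on the table on the side of the riser where the cup is not. Origin at the centre of its underside.
- jar: Bystander: clear half-litre jar with a tin lid, 86 mm diameter, 126 mm high, on the riser's upper board. Origin at the centre of its underside.
- lid: Bystander: loose tin twist lid, 74 mm diameter, 12 mm thick, on the riser's upper board. Origin at the centre of its underside.
Mind the look-alikes: they are no part of the job. Several things look just like the cup: the one meant starts farthest to the robot's right.

How it is judged:
On the way, in this order (a step that is already met when the one before it is completed fails the run):
1. the pin stands foot-down in the upright cup (horizontal distance between pin_foot and cup below 0.02 m and z of pin_foot in the frame of cup between -0.005 and 0.015 m and angle between pin's own z axis and vertical below 0.5 rad and angle between cup's own z axis and vertical below 0.1 rad and contact force between pin and the fingers below 0.1 N), for 0.2 s.
2. the slide's front edge is held level with the marker (within 4 mm) for a second and a half (x of nose in the frame of mark between -0.004 and 0.004 m), for 1.5 s.
3. the slide is fully home again (value of joint slide below 0.003 m), for 0.2 s.
At the end, for the whole second after the job is handed in: The slide is home (within 3 mm) and let go; the pin stands foot-down in the measuring cup (foot within 20 mm of the cup's axis and less than 15 mm above its underside, leaning less than 0.5 rad), at rest; the cup is upright within 0.1 rad (value of joint slide below 0.003 m and horizontal distance between pin_foot and cup below 0.02 m and z of pin_foot in the frame of cup between -0.005 and 0.015 m and angle between pin's own z axis and vertical below 0.5 rad and angle between cup's own z axis and vertical below 0.1 rad and linear speed of pin below 0.02 m/s); the robot touches nothing.
It fails at once if the slide snaps back (returns faster than 0.3 m/s) (velocity of joint slide below -0.3 m/s).
It fails at once if the marker clip is shifted by more than 4 mm (distance of mark from where it was at the start of the episode above 0.004 m).
It fails at once if the cup is tipped over (angle between cup's own z axis and vertical above 0.5 rad).
It fails at once if the jar, lid or stone is disturbed (moved more than 20 mm) (distance of any of jar, lid, stone from where it was at the start of the episode above 0.02 m).
It also fails if it takes over 59 s, if anything falls off the work surface, if the arm or the gripper's body presses on something with over 40 N, if the wrist force passes 120 N, or if a joint passes its speed limit or range.

## Working session

There is one attempt and no reset: what is moved stays moved. The work goes in short steps, Python scripts to look and compute and a tool call to move; the robot and the scene stay as the last step left them, time stands still between calls to the robot, and variables do not carry over. Pictures are saved under pics/ and viewed, at most 10 in all, crops included, and the job is handed in when it is done.

Besides the shell and the picture viewer there is one more tool, called after ">>>" as a command line: name --argument value ..., lists and objects as JSON in quotes. send_rows: Moves the arm, as the interface text tells. Shifts and turns lie within -1 to 1; 1 stands for 40 mm of shift or 360 degrees of turn. Its arguments: {"type":"object","properties":{"gripper":{"type":"array"},"xyz":{"type":"array"},"rot":{"type":"array"}},"required":["gripper","xyz","rot"]}

```bash
mkdir -p pics; ls
cat > h.py <<'E'
import numpy as np,cv2
from station import env
from scipy.spatial.transform import Rotation as Rn
def ray(ci,u,v):
    R=np.array(ci["R"]);t=np.array(ci["t"]);K=np.array(ci["K"])
    return -R.T@t, R.T@np.linalg.solve(K,[u,v,1.])
def atz(ci,u,v,z):
    c,d=ray(ci,u,v); return c+d*(z-c[2])/d[2]
def proj(ci,X):
    p=np.array(ci["K"])@(np.array(ci["R"])@np.array(X)+np.array(ci["t"])); return p[:2]/p[2]
def save(n,img,crop=None,s=1):
    if crop: a,b,c,d=crop; img=img[b:d,a:c]
    cv2.imwrite("pics/"+n,cv2.cvtColor(cv2.resize(img,None,fx=s,fy=s,interpolation=cv2.INTER_CUBIC),cv2.COLOR_RGB2BGR))
def wristci(st):
    ci=env.camera_info("wrist");M=np.array(ci["mount"])
    T=np.eye(4);T[:3,:3]=Rn.from_rotvec(st["tcp_rot"]).as_matrix();T[:3,3]=st["position"]
    W=np.linalg.inv(T@M);return dict(K=ci["K"],R=W[:3,:3],t=W[:3,3])
E
python3 - <<'E'
from h import *
s=env.state();print({k:np.round(v,3) for k,v in s.items()})
a=env.camera("scene");b=env.camera("top")
np.save("scene0.npy",a);np.save("top0.npy",b)
save("s0.png",a,s=1.25);save("t0.png",b,s=1.25)
for n in("scene","top"):
  ci=env.camera_info(n);print(n,np.round(ray(ci,320,200),3),np.array(ci["K"])[0,0])
E
```

```text
pics
{'time_s': np.float64(0.0), 'joints': array([-1.296,  0.207,  1.543, -0.   ,  1.393, -0.151]), 'qd': array([-0.   ,  0.001, -0.001,  0.001,  0.   ,  0.002]), 'joint_efforts': array([-0.0000e+00, -3.8303e+01, -2.9160e+01, -0.0000e+00,  1.0000e-02,
       -0.0000e+00]), 'position': array([ 0.237, -0.523,  0.23 ]), 'tcp_rot': array([-3.069, -0.662,  0.   ]), 'ft_force': array([-0.479,  0.388, -0.214]), 'moment': array([-0.024, -0.006,  0.01 ]), 'grip_force': np.float64(0.0), 'gripper_width': np.float64(0.086)}
scene [[ 0.717  0.545  1.016]
 [-0.153 -0.475 -0.867]] 449.3294658919931
top [[ 4.140e-01  6.300e-02  1.158e+00]
 [ 1.490e-01  1.000e-03 -9.890e-01]] 435.6588168948424
```

View pics/s0.png

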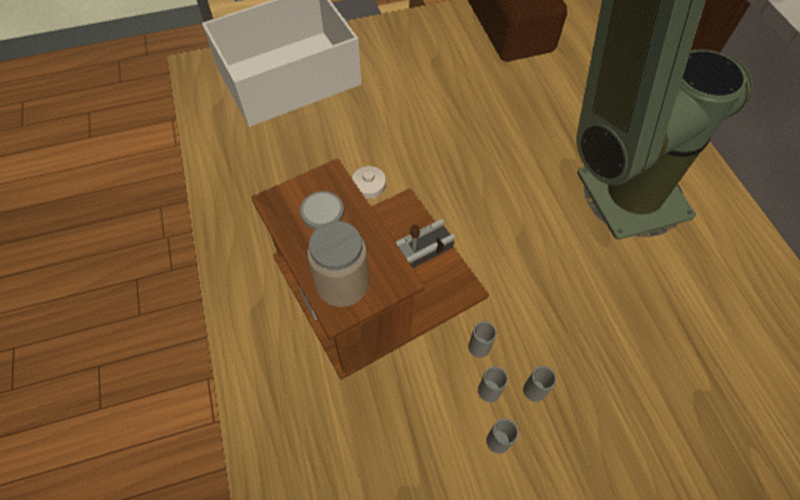

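View pics/t0.png

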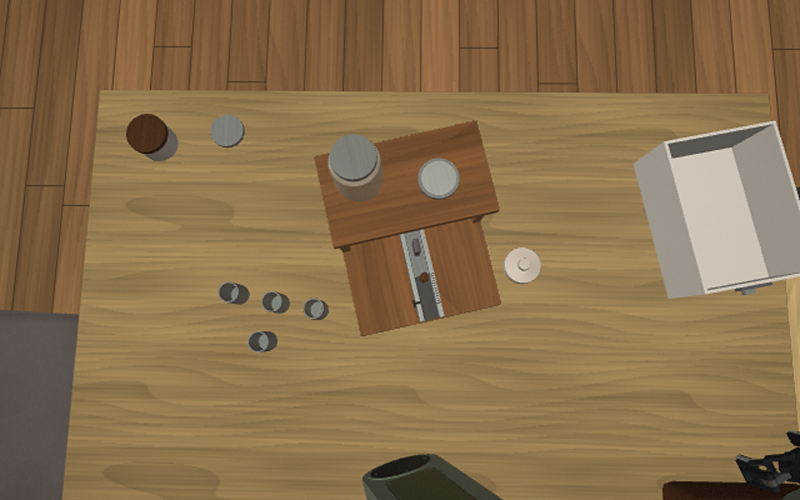

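The top view has +x up and +y to the left. Four cups are on the left at about (233,293), (275,301), (316,309) and (262,341). The robot's right is image right, so the cup meant is the one at (316,309). The gauge is around (420,270) and the stone at (522,265). I'll enlarge this area.

Run:
```python
from h import *
b=np.load("top0.npy");a=np.load("scene0.npy")
save("t1.png",b,(240,175,410,275),4.7)
save("s1.png",a,(305,145,425,300),3.8)
```

```text
(no output)
```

View pics/t1.png

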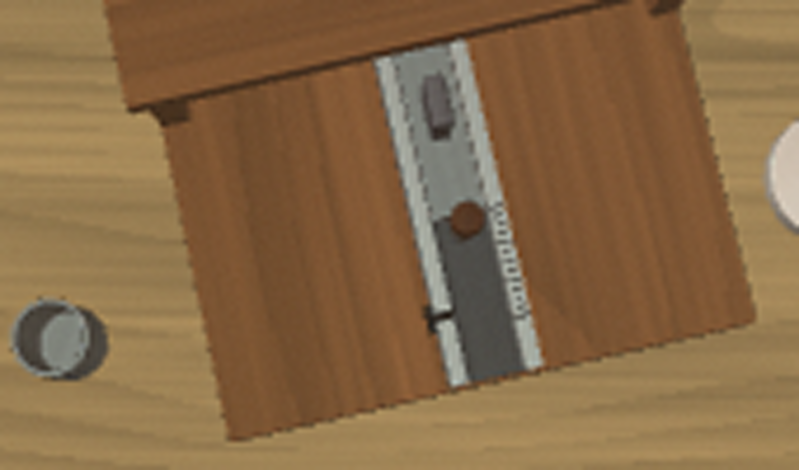

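View pics/s1.png

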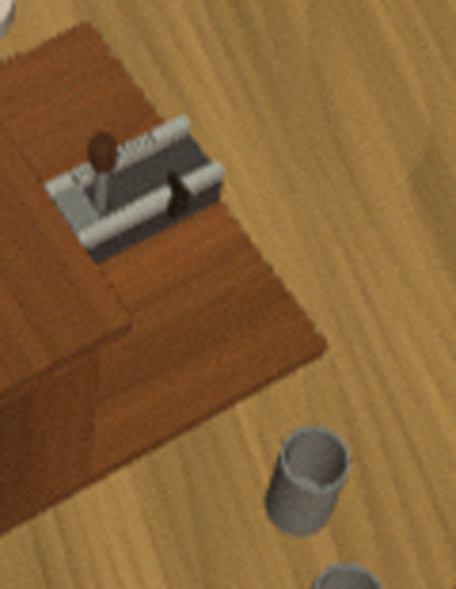

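Run:
```python
from h import *
from scipy.optimize import least_squares
ct=env.camera_info("top");cs=env.camera_info("scene")
T=lambda x,y:np.array([240+(x+.5)/4.7-.5,175+(y+.5)/4.7-.5])
S=lambda x,y:np.array([305+(x+.5)/3.8-.5,145+(y+.5)/3.8-.5])
pts=[((-.155,.15,.018),ct,T(230,440)),((-.155,-.15,.018),ct,T(755,320)),((-.1525,.025,.059),ct,T(455,385)),((-.1525,-.025,.059),ct,T(542,367)),
((.004,.15,.2),ct,T(128,110)),((-.072,0,.123),ct,T(467,216)),
((-.155,.15,.018),cs,S(326,345)),((-.1525,.025,.059),cs,S(222,170)),((-.1525,-.025,.059),cs,S(187,120)),((-.072,0,.123),cs,S(102,140))]
W=lambda p,X:np.array([p[0]+np.cos(p[2])*X[0]-np.sin(p[2])*X[1],p[1]+np.sin(p[2])*X[0]+np.cos(p[2])*X[1],X[2]])
f=lambda p:np.concatenate([proj(c,W(p,X))-m for X,c,m in pts])
r=least_squares(f,[.65,0,-.2],loss="soft_l1");p=r.x;print(p,np.round(f(p).reshape(-1,2),1).tolist())
np.save("riser.npy",p)
inv=lambda q:np.array([[np.cos(p[2]),np.sin(p[2])],[-np.sin(p[2]),np.cos(p[2])]])@(q[:2]-p[:2])
print("cup top",atz(ct,*T(52,339),.08),"scene",atz(cs,*S(314,461),.08))
print("clip",inv(atz(ct,*T(438,316),.075)),inv(atz(cs,*S(178,180),.075)))
print("tabtop",inv(atz(ct,*T(437,88),.109)),W(p,(0,0,.09)),"nose",inv(atz(ct,*T(440,219),.059)))
print("pin",W(p,(-.072,0,.11)))
```

```text
[0.59079558 0.03399847 0.23258712] [[-0.4, 0.4], [0.6, 0.6], [-0.9, 0.3], [0.1, -0.3], [0.4, 0.8], [0.1, 0.2], [-0.2, 0.3], [-0.1, 0.4], [-1.6, -1.0], [-0.6, 1.0]]
cup top [0.45819204 0.23358199 0.08      ] scene [0.45816262 0.23619167 0.08      ]
clip [-0.11534593  0.02390511] [-0.1181721   0.02359784]
tabtop [-0.00178456 -0.00063747] [0.59079558 0.03399847 0.09      ] nose [-0.06403494  0.01051308]
pin [0.5207343  0.01740278 0.11      ]
```

```bash
cat >> h.py <<'E'
p=np.load("riser.npy")
def rw(x,y,z): c,s=np.cos(p[2]),np.sin(p[2]); return np.array([p[0]+c*x-s*y,p[1]+s*x+c*y,z])
def Rt(tilt,flip):  # tool in riser frame: z down leaning, y=+-riser y
    yv=np.array([0,flip,0.]);zv=np.array([np.sin(tilt),0,-np.cos(tilt)])
    return Rn.from_euler("z",p[2])*Rn.from_matrix(np.stack([np.cross(yv,zv),yv,zv],1))
def delta(pos,R,s=None):
    s=s or env.state();R0=Rn.from_rotvec(s["tcp_rot"])
    rv=(R0.inv()*R).as_rotvec()
    print("turn deg",np.round(np.degrees(rv),2),"units",np.round(rv/2/np.pi,4),"| shift mm after turn",np.round(1e3*R.inv().apply(pos-s["position"]),1),"units",np.round(R.inv().apply(pos-s["position"])/.04,3), "| before-turn units",np.round(R0.inv().apply(pos-s["position"])/.04,3))
E
python3 - <<'E'
from h import *
s=env.state();print(Rn.from_rotvec(s["tcp_rot"]).as_matrix().round(3));print(np.round(env.camera_info("wrist")["mount"],3))
for f in(1,-1): delta(rw(-.072,0,.20),Rt(0,f))
E
```

```text
[[ 0.911  0.412 -0.001]
 [ 0.412 -0.911  0.002]
 [ 0.    -0.002 -1.   ]]
[[ 0.001 -0.957 -0.289  0.073]
 [ 1.     0.001  0.     0.   ]
 [-0.    -0.289  0.957 -0.141]
 [ 0.     0.     0.     1.   ]]
turn deg [ 1.0000e-02 -1.8000e-01 -1.6899e+02] units [ 0.     -0.0005 -0.4694] | shift mm after turn [-400.9  460.6   30.2] units [-10.023  11.516   0.755] | before-turn units [12.038 -9.388  0.779]
turn deg [-1.200e-01 -1.000e-02  1.101e+01] units [-0.0003 -0.      0.0306] | shift mm after turn [ 400.9 -460.6   30.2] units [ 10.023 -11.516   0.755] | before-turn units [12.038 -9.388  0.779]
```

>>> send_rows --gripper '[1,1,1,1,1,1,1,1,1,1]' --xyz '[[0,0,0],[0,0,0],[0,0,0],[0,0,0],[0,0,0],[0,0,0],[0,0,0],[0,0,0],[0,0,0],[0,0,0]]' --rot '[[0,0,-0.0196],[0,0,-0.0196],[0,0,-0.0196],[0,0,-0.0196],[0,0,-0.0196],[0,0,-0.0196],[0,0,-0.0196],[0,0,-0.0196],[0,0,-0.0196],[0,0,-0.0196]]'

```text
time_s: 0.93
position: [0.2369, -0.5234, 0.2306]
tcp_rot: [-2.117, -2.32, -0.001]
ft_force: [0.5, 0.3, 0.7]
gripper_width: 0.0857
grip_force: 0.0
```

>>> send_rows --gripper '[1,1,1,1,1,1,1,1,1,1]' --xyz '[[0,0,0],[0,0,0],[0,0,0],[0,0,0],[0,0,0],[0,0,0],[0,0,0],[0,0,0],[0,0,0],[0,0,0]]' --rot '[[0,0,-0.0196],[0,0,-0.0196],[0,0,-0.0196],[0,0,-0.0196],[0,0,-0.0196],[0,0,-0.0196],[0,0,-0.0196],[0,0,-0.0196],[0,0,-0.0196],[0,0,-0.0196]]'

```text
time_s: 1.77
position: [0.2368, -0.5234, 0.2306]
tcp_rot: [-0.388, -3.117, -0.002]
ft_force: [-0.1, -0.2, -0.0]
gripper_width: 0.0855
grip_force: 0.0
```

>>> send_rows --gripper '[1,1,1,1,1,1,1,1,1,1]' --xyz '[[0,0,0],[0,0,0],[0,0,0],[0,0,0],[0,0,0],[0,0,0],[0,0,0],[0,0,0],[0,0,0],[0,0,0]]' --rot '[[0,0,-0.0194],[0,0,-0.0194],[0,0,-0.0194],[0,0,-0.0194],[0,0,0],[0,0,0],[0,0,0],[0,0,0],[0,0,0],[0,0,0]]'

```text
time_s: 2.6
position: [0.2973, -0.4987, 0.2272]
tcp_rot: [0.189, -3.064, 0.041]
ft_force: [-0.1, 0.0, 0.4]
gripper_width: 0.0851
grip_force: 0.0
```

Run:
```python
from h import *
print(env.state()["time_s"],np.round(env.state()["joints"],3));delta(rw(-.072,0,.20),Rt(0,1))
```

```text
2.6 [-1.141  0.229  1.525 -0.077  1.389 -2.82 ]
turn deg [-1.04 -4.23 -6.28] units [-0.0029 -0.0118 -0.0174] | shift mm after turn [-336.4  450.7   27.2] units [-8.409 11.267  0.681] | before-turn units [-7.147 12.126 -0.107]
```

>>> send_rows --gripper '[1,1,1,1,1,1,1,1,1,1]' --xyz '[[-0.48,0.81,0],[-0.48,0.81,0],[-0.48,0.81,0],[-0.48,0.81,0],[-0.48,0.81,0],[-0.48,0.81,0],[-0.48,0.81,0],[-0.48,0.81,0],[-0.48,0.81,0],[-0.48,0.81,0]]' --rot '[[0,0,0],[0,0,0],[0,0,0],[0,0,0],[0,0,0],[0,0,0],[0,0,0],[0,0,0],[0,0,0],[0,0,0]]'

```text
time_s: 3.43
position: [0.448, -0.1521, 0.2064]
tcp_rot: [0.189, -3.065, 0.042]
ft_force: [1.0, -0.8, -0.8]
gripper_width: 0.0853
grip_force: 0.0
```

Run:
```python
from h import *
print(env.state()["time_s"],np.round(env.state()["joints"],3));delta(rw(-.072,0,.20),Rt(0,1))
```

```text
3.4333 [-0.471  0.05   1.773 -0.06   1.366 -2.151]
turn deg [-1.07 -4.18 -6.27] units [-0.003  -0.0116 -0.0174] | shift mm after turn [-109.8  148.1    6.4] units [-2.746  3.703  0.161] | before-turn units [-2.326  3.982 -0.097]
```

>>> send_rows --gripper '[1,1,1,1,1,1,1,1,1,1]' --xyz '[[0,0,0],[0,0,0],[-0.458,0.617,0.027],[-0.458,0.617,0.027],[-0.458,0.617,0.027],[-0.458,0.617,0.027],[-0.458,0.617,0.027],[-0.458,0.617,0.027],[0,0,0],[0,0,0]]' --rot '[[-0.0015,-0.0058,-0.0087],[-0.0015,-0.0058,-0.0087],[0,0,0],[0,0,0],[0,0,0],[0,0,0],[0,0,0],[0,0,0],[0,0,0],[0,0,0]]'

```text
time_s: 4.27
position: [0.5205, 0.0171, 0.1996]
tcp_rot: [0.37, -3.119, -0.001]
ft_force: [-0.2, -0.3, 0.7]
gripper_width: 0.0854
grip_force: 0.0
```

Run:
```python
from h import *
s=env.state();print(s["time_s"],np.round(s["joints"],3),s["position"]);delta(rw(-.072,0,.20),Rt(0,1))
ci=wristci(s);im=env.camera("wrist");np.save("w1.npy",im);save("w1.png",im,s=1.25)
for X in [(-.072,0,.123),(-.118,.0225,.075),(-.056,0,.059),(-.1525,.025,.059),(-.1525,-.025,.059)]: print(X,1.25*proj(ci,rw(*X)))
```

```text
4.2667 [-0.134  0.121  1.708  0.     1.313 -1.941] [0.52049797 0.01706264 0.19963717]
turn deg [ 0.03 -0.06  0.2 ] units [ 0.0001 -0.0002  0.0006] | shift mm after turn [-0.3  0.3 -0.4] units [-0.008  0.007 -0.009] | before-turn units [-0.008  0.007 -0.009]
(-0.072, 0, 0.123) [398.4671528 267.6077157]
(-0.118, 0.0225, 0.075) [428.07993819 190.40985021]
(-0.056, 0, 0.059) [398.13130887 261.35457387]
(-0.1525, 0.025, 0.059) [430.8652963  143.40484075]
(-0.1525, -0.025, 0.059) [366.65369416 143.09886509]
```

View pics/w1.png

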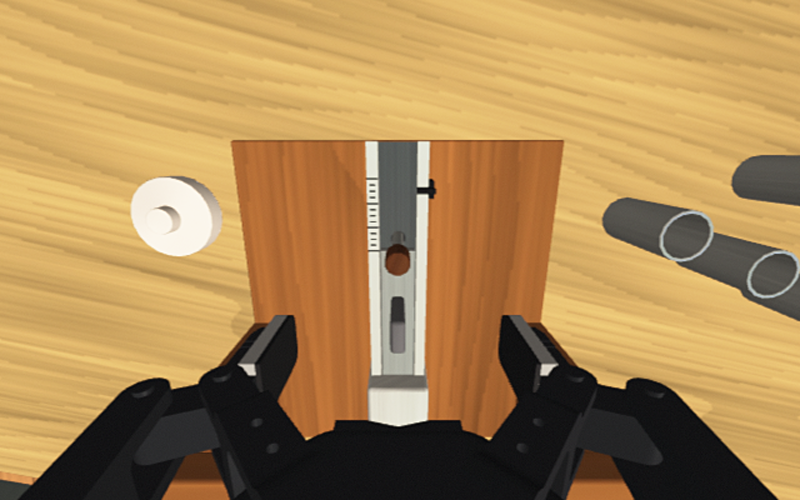

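Run:
```python
from h import *
save("w1c.png",np.load("w1.npy"),(280,105,360,235),4.6)
```

```text
(no output)
```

View pics/w1c.png

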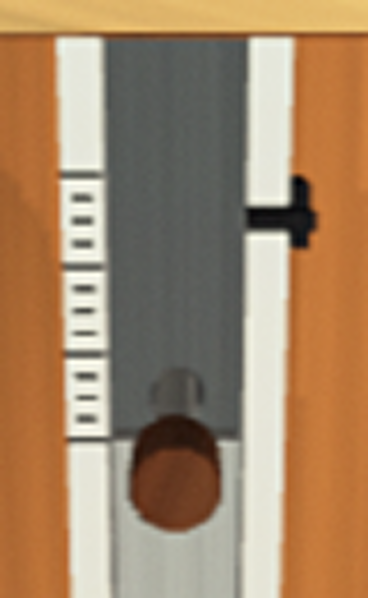

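Run:
```python
from h import *
s=env.state();ci=wristci(s)
def inv(q): c,sn=np.cos(p[2]),np.sin(p[2]);d=q[:2]-p[:2];return np.round([c*d[0]+sn*d[1],-sn*d[0]+c*d[1]],4)
w=lambda u,v,z:inv(atz(ci,u/1.25,v/1.25,z))
C=lambda x,y,z:inv(atz(ci,280+(x+.5)/4.6-.5,105+(y+.5)/4.6-.5,z))
print("tab top front/rear",w(398,322,.109),w(398,352,.109),"tab foot front",w(398,297,.059))
print("nose",C(176,438,.059),"channel front",C(176,36,.059),"clip",C(280,218,.075),C(280,218,.059))
print("ticks",[C(80,y,.059)[0] for y in(175,267,353,438)],"knob top",C(176,487,.123))
```

```text
tab top front/rear [-0.025 -0.001] [ 0.0005 -0.0009] tab foot front [-0.0234 -0.0009]
nose [-0.0669 -0.0016] channel front [-0.155  -0.0018] clip [-0.1188  0.0198] [-0.1172  0.0211]
ticks [np.float64(-0.1263), np.float64(-0.1063), np.float64(-0.0868), np.float64(-0.0668)] knob top [-0.0757 -0.0016]
```

The wrist view shows the knob top at (398,262), the clip blade at (427,188), the tongue edge at row 250 on the zero tick, and the tab top at (398,322–352). The wrist view reads about 2.5 mm too far forward, so the nose is near riser x -0.064 and the clip near -0.116. That makes the draw to the mark about 52 mm, and the tape ticks agree. Next I go down to the knob.

>>> send_rows --gripper '[0.2,0.2,0.2,0.2,0.2,0.2,-1,-1,-1,-1]' --xyz '[[0.02,-0.02,0.47],[0,0,0.47],[0,0,0.47],[0,0,0.47],[0,0,0.48],[0,0,0],[0,0,0],[0,0,0],[0,0,0],[0,0,0]]' --rot '[[0,0,0.0005],[0,0,0],[0,0,0],[0,0,0],[0,0,0],[0,0,0],[0,0,0],[0,0,0],[0,0,0],[0,0,0]]'

```text
time_s: 5.15
position: [0.521, 0.015, 0.1071]
tcp_rot: [-0.361, 3.118, -0.001]
ft_force: [-0.0, 0.4, 2.5]
gripper_width: 0.0148
grip_force: 58.6
```

>>> send_rows --gripper '[-1,-1,-1,-1,-1,-1,-1,-1,-1,-1]' --xyz '[[0,0,0],[0,0,0],[0,0,0],[0,0,0],[0,0,-0.1],[0,0,-0.2],[0,0,-0.2],[0,0,-0.3],[0,0,-0.3],[0,0,-0.3]]' --rot '[[0,0,0],[0,0,0],[0,0,0],[0,0,0],[0,0,0],[0,0,0],[0,0,0],[0,0,0],[0,0,0],[0,0,0]]'

```text
time_s: 5.98
position: [0.5194, 0.0157, 0.1623]
tcp_rot: [0.362, -3.119, -0.002]
ft_force: [0.3, -0.2, -1.0]
gripper_width: 0.0149
grip_force: 58.6
```

Run:
```python
from h import *
s=env.state();print(s["gripper_width"],s["grip_force"],s["position"])
delta(np.array([.4582,.2350,.2]),Rt(0,1))
```

```text
0.014903919542542323 58.58920633792877 [0.51944957 0.01570853 0.16234336]
turn deg [ 0.06 -0.07 -0.08] units [ 0.0002 -0.0002 -0.0002] | shift mm after turn [  9.1 227.5 -37.7] units [ 0.226  5.688 -0.941] | before-turn units [ 0.236  5.688 -0.935]
```

>>> send_rows --gripper '[-1,-1,-1,-1,-1,-1,-1,-1,-1,-1]' --xyz '[[0,0,-0.5],[0,0,-0.44],[0.04,0.8,0],[0.04,0.8,0],[0.04,0.8,0],[0.04,0.8,0],[0.04,0.8,0],[0.03,0.8,0],[0,0.6,0],[0,0.28,0]]' --rot '[[0,0,0],[0,0,0],[0,0,0],[0,0,0],[0,0,0],[0,0,0],[0,0,0],[0,0,0],[0,0,0],[0,0,0]]'

```text
time_s: 6.82
position: [0.4576, 0.2374, 0.2]
tcp_rot: [0.367, -3.12, -0.003]
ft_force: [1.0, 1.0, -1.5]
gripper_width: 0.0157
grip_force: 58.8
```

Run:
```python
from h import *
s=env.state();print(s["gripper_width"],s["position"],s["time_s"])
ci=wristci(s);w=env.camera("wrist");a=env.camera("scene")
cs=env.camera_info("scene")
cup=np.array([.4582,.235,.08]);print("cup wrist",proj(ci,cup),"scene",proj(cs,cup),"foot exp",proj(cs,s["position"]-[0,0,.082]))
u,v=proj(cs,cup).astype(int)
wr=w[150:350,200:440];sc=cv2.resize(a[v-85:v+35,u-72:u+72],(240,200))
save("cup.png",np.hstack([wr,sc]),s=1.65)
print(u-72,v-85)
```

```text
0.01569805143603802 [0.4576481  0.23735675 0.19999248] 6.8167
cup wrist [315.7088034  199.55271106] scene [387.0515141  265.46871936] foot exp [390.13578245 259.77900397]
315 180
```

View pics/cup.png

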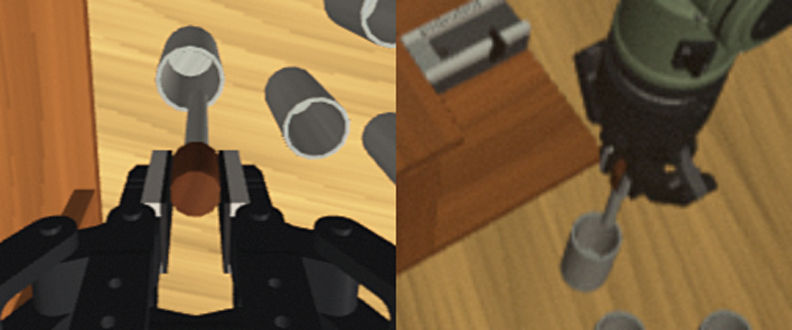

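Run:
```python
from h import *
s=env.state();ci=wristci(s);t=np.array(s["position"])
C=lambda X:np.round((proj(ci,X)-[200,150])*1.65,0)
for d in(0,.018,-.057,-.082,-.09,-.1): print(d,C(t+[0,0,d]))
print("rim",[C([.4582,.235,.08]+.021*np.array([np.cos(a),np.sin(a),0])) for a in(0,1.57,3.14,4.71)])
# cup rim from wrist: center crop(190,78)
print(atz(ci,200+190/1.65,150+78/1.65,.08), atz(ci,200+194/1.65,150+180/1.65,t[2]+.01)-t)
```

```text
0 [196. 176.]
0.018 [196. 204.]
-0.057 [195. 119.]
-0.082 [195. 102.]
-0.09 [195.  97.]
-0.1 [195.  92.]
rim [array([186., 114.]), array([228.,  89.]), array([202.,  48.]), array([159.,  73.])]
[0.45660958 0.2324322  0.08      ] [-0.00364821 -0.00153346  0.01      ]
```

The left half shows the pin held by its knob at (194,180), with the foot over the cup mouth (rim centre (190,77)). It is a few mm off in y, so I correct that and lower.

>>> send_rows --gripper '[-1,-1,-1,-1,-1,-1,-1,-1,-1,-1]' --xyz '[[0.035,-0.146,0],[0,0,0.4],[0,0,0.4],[0,0,0.4],[0,0,0.4],[0,0,0.4],[0,0,0.3],[0,0,0.2],[0,0,0.1],[0,0,0]]' --rot '[[0,0,0],[0,0,0],[0,0,0],[0,0,0],[0,0,0],[0,0,0],[0,0,0],[0,0,0],[0,0,0],[0,0,0]]'

```text
time_s: 7.75
position: [0.4584, 0.2273, 0.0943]
tcp_rot: [0.359, -3.118, -0.0]
ft_force: [0.0, 0.6, -0.5]
gripper_width: 0.0154
grip_force: 58.8
```

Run:
```python
from h import *
s=env.state();print(s["position"],s["ft_force"])
ci=wristci(s);w=env.camera("wrist");a=env.camera("scene")
cs=env.camera_info("scene")
u,v=387,265
wr=w[150:350,200:440];sc=cv2.resize(a[v-85:v+35,u-72:u+72],(240,200))
save("cup2.png",np.hstack([wr,sc]),s=1.65)
```

```text
[0.45841039 0.22729186 0.09432491] [ 0.00262773  0.5987164  -0.52245337]
```

View pics/cup2.png

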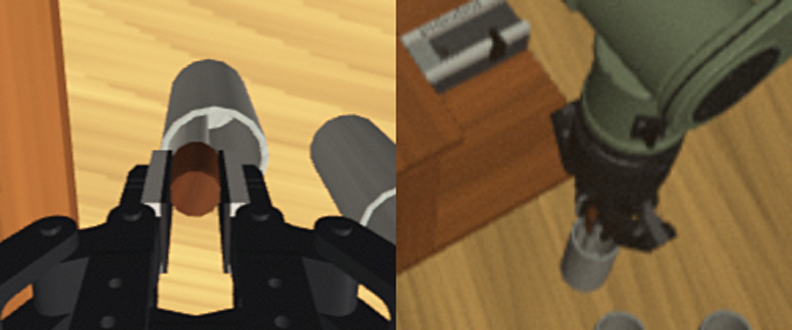

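The pin is inside the cup, about 8 mm off toward -y (cup centre at column 215, knob at 195). I centre it and then release.

>>> send_rows --gripper '[-1,-1,-1,-1,-1,0.1,0.1,0.1,0.1,0.1]' --xyz '[[-0.02,0.09,0],[-0.02,0.08,0],[0,0,0.02],[0,0,0],[0,0,0],[0,0,0],[0,0,0],[0,0,0],[0,0,0],[0,0,0]]' --rot '[[0,0,0],[0,0,0],[0,0,0],[0,0,0],[0,0,0],[0,0,0],[0,0,0],[0,0,0],[0,0,0],[0,0,0]]'

```text
time_s: 8.68
position: [0.4587, 0.2356, 0.0943]
tcp_rot: [0.362, -3.12, -0.001]
ft_force: [0.4, 0.2, 0.5]
gripper_width: 0.0468
grip_force: 0.0
```

>>> send_rows --gripper '[0.1,0.1,0.1,0.1,0.1,0.1,0.1,0.1,0.1,0.1]' --xyz '[[0,0,0],[0,0,-0.1],[0,0,-0.2],[0,0,-0.3],[0,0,-0.5],[0,0,-0.6],[0,0,-0.6],[0,0,-0.4],[0,0,0],[0,0,0]]' --rot '[[0,0,0],[0,0,0],[0,0,0],[0,0,0],[0,0,0],[0,0,0],[0,0,0],[0,0,0],[0,0,0],[0,0,0]]'

```text
time_s: 9.52
position: [0.4596, 0.2358, 0.2039]
tcp_rot: [-0.362, 3.118, 0.002]
ft_force: [0.8, -0.4, -0.5]
gripper_width: 0.0469
grip_force: 0.0
```

Run:
```python
from h import *
s=env.state();print(s["position"],s["gripper_width"],s["time_s"])
w=env.camera("wrist");t=env.camera("top")
save("cup3.png",np.hstack([w[120:350,200:440],cv2.resize(t[185:285,235:347],(258,230))]),s=1.6)
tl=np.radians(42);TC=rw(-.009,0,.09);R=Rt(tl,1)
print("tcp target",TC+R.apply([0,0,.019]));delta(TC+R.apply([0,0,.019])-R.apply([0,0,.09]),R)
```

```text
[0.45961134 0.23583789 0.20388441] 0.04690273946262138 9.5167
tcp target [0.59440907 0.03485441 0.07588025]
turn deg [  0.   -42.16  -0.11] units [ 0.     -0.1171 -0.0003] | shift mm after turn [  19.5 -226.5   61.2] units [ 0.487 -5.662  1.529] | before-turn units [-0.675 -5.662  1.457]
```

View pics/cup3.png

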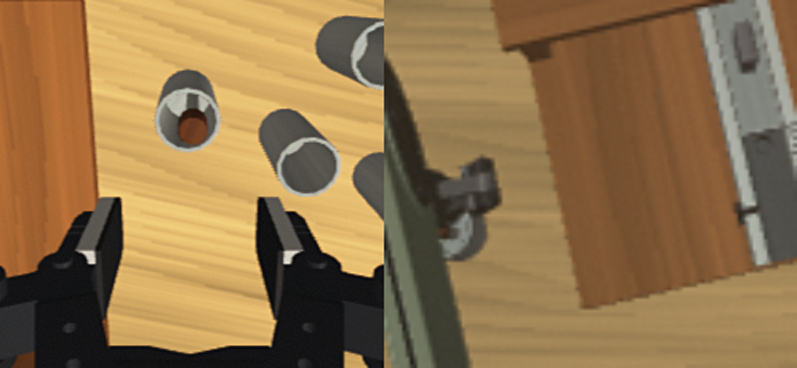

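The pin stands in the correct cup (knob at (193,128), rim centre (188,118) in the left half), and the cup is upright. Next I tilt the tool and go to the standoff at the tab.

>>> send_rows --gripper '[0.1,0.1,0.1,0.1,0.1,0.1,0.1,0.1,0.1,0.1]' --xyz '[[0,0,0],[0,0,0],[0,0,0],[0,0,0],[0,0,0],[0,0,0],[0.07,-0.81,0.2],[0.07,-0.81,0.2],[0.07,-0.81,0.2],[0.07,-0.81,0.2]]' --rot '[[0,-0.0195,0],[0,-0.0195,0],[0,-0.0195,0],[0,-0.0195,0],[0,-0.0195,0],[0,-0.0195,0],[0,0,0],[0,0,0],[0,0,0],[0,0,0]]'

```text
time_s: 10.45
position: [0.4878, 0.1456, 0.1755]
tcp_rot: [-0.282, 2.404, 0.11]
ft_force: [-0.1, 0.6, -0.1]
gripper_width: 0.0473
grip_force: 0.0
```

>>> send_rows --gripper '[0.1,0.1,0.1,0.1,0.1,0.1,0.1,0.1,0.1,0.1]' --xyz '[[0.07,-0.81,0.2],[0.07,-0.81,0.2],[0.06,-0.81,0.2],[0,0,0],[0,0,0],[0,0,0],[0,0,0],[0,0,0],[0,0,0],[0,0,0]]' --rot '[[0,0,0],[0,0,0],[0,0,0],[0,0,0],[0,0,0],[0,0,0],[0,0,0],[0,0,0],[0,0,0],[0,0,0]]'

```text
time_s: 11.28
position: [0.5165, 0.0687, 0.1572]
tcp_rot: [-0.283, 2.404, 0.11]
ft_force: [-0.5, 0.3, 0.0]
gripper_width: 0.0469
grip_force: 0.0
```

Run:
```python
from h import *
s=env.state();print(s["position"],s["gripper_width"],s["time_s"],np.round(s["joints"],2))
ci=wristci(s);w=env.camera("wrist");save("tab.png",w,s=1.25);np.save("w2.npy",w)
for X in [(-.009-.014,0,.109),(-.009+.014,0,.109),(-.065,0,.059),(-.1525,.025,.059),(-.1525,-.025,.059),(.06,0,.08)]: print(X,1.25*proj(ci,rw(*X)))
R=Rt(np.radians(42),1);delta(rw(-.009,-.001,.09)+R.apply([0,0,.019]),R)
```

```text
[0.51648076 0.06866414 0.15722329] 0.04692075218018343 11.2833 [-0.22 -0.18  2.28  0.71  0.46 -2.58]
(-0.023, 0, 0.109) [317.03520945 273.22632966]
(0.005000000000000001, 0, 0.109) [324.81441456 292.50548882]
(-0.065, 0, 0.059) [313.52272923 167.06042563]
(-0.1525, 0.025, 0.059) [332.15684347  -0.59138046]
(-0.1525, -0.025, 0.059) [203.0935183   -1.06860312]
(0.06, 0, 0.08) [339.36517914 289.79215418]
turn deg [ 0.18 -0.49  0.03] units [ 0.0005 -0.0014  0.0001] | shift mm after turn [  3.9 -51.7 106. ] units [ 0.098 -1.291  2.649] | before-turn units [ 0.076 -1.3    2.646]
```

View pics/tab.png

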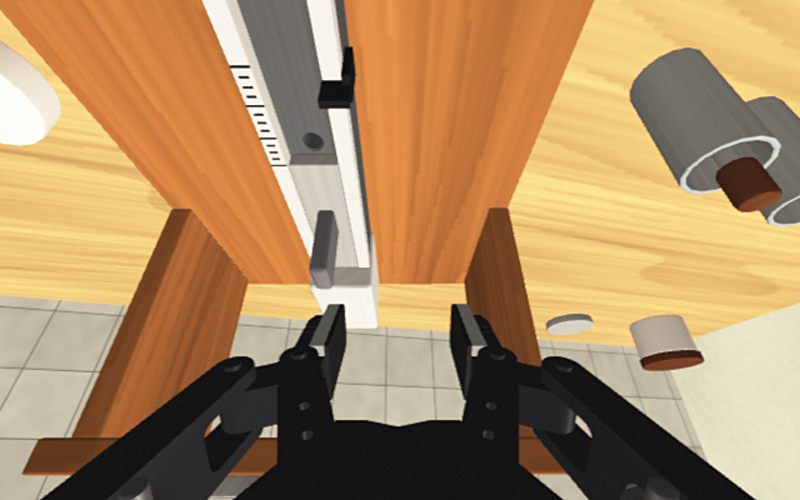

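The tab's top face is near (322,275), the pin hole at (313,140) is empty, and the clip is at (335,95). The cup with the pin stands upright at (750,185). Joint 5 is getting small, so I reduce the tilt to 32°.

>>> send_rows --gripper '[0.1,0.1,0.1,0.1,0.1,0.1,0.1,0.1,0.1,0.1]' --xyz '[[0,-0.4,0],[0,-0.4,0],[0,-0.4,0],[0,0,0],[0,0,0],[0,0,0],[0,0,0],[0,0,0],[0,0,0],[0,0,0]]' --rot '[[0,0,0],[0,0,0],[0,0,0],[0.0002,0.0088,0],[0.0002,0.0088,0],[0.0002,0.0088,0],[0,0,0],[0,0,0],[0,0,0],[0,0,0]]'

```text
time_s: 12.17
position: [0.5268, 0.0213, 0.156]
tcp_rot: [-0.299, 2.569, 0.086]
ft_force: [0.7, -0.1, -0.5]
gripper_width: 0.0469
grip_force: 0.0
```

Run:
```python
from h import *
s=env.state();print(s["position"],s["time_s"],np.round(s["joints"],2))
R=Rt(np.radians(32),1);T=rw(-.009,-.001,.09)+R.apply([0,0,.019]);delta(T-R.apply([0,0,.07]),R);delta(T,R)
```

```text
[0.52676762 0.02132828 0.15599732] 12.1667 [-0.29 -0.11  2.15  0.45  0.65 -2.38]
turn deg [-0.02 -0.06 -0.06] units [-0.0001 -0.0002 -0.0002] | shift mm after turn [-12.7  -3.4  34.8] units [-0.318 -0.086  0.869] | before-turn units [-0.319 -0.085  0.869]
turn deg [-0.02 -0.06 -0.06] units [-0.0001 -0.0002 -0.0002] | shift mm after turn [-12.7  -3.4 104.8] units [-0.318 -0.086  2.619] | before-turn units [-0.321 -0.084  2.619]
```

>>> send_rows --gripper '[0.1,0.1,0.1,0.1,0.1,0.1,0.1,0.1,0.1,0.1]' --xyz '[[-0.16,-0.043,0.3],[-0.16,-0.043,0.3],[0,0,0.3],[0,0,0.3],[0,0,0.3],[0,0,0.3],[0,0,0.3],[0,0,0.3],[0,0,0.2],[0,0,0]]' --rot '[[0,0,0],[0,0,0],[0,0,0],[0,0,0],[0,0,0],[0,0,0],[0,0,0],[0,0,0],[0,0,0],[0,0,0]]'

```text
time_s: 13.0
position: [0.5916, 0.0328, 0.0734]
tcp_rot: [-0.298, 2.572, 0.086]
ft_force: [0.6, -0.2, 1.0]
gripper_width: 0.0468
grip_force: 0.0
```

Run:
```python
from h import *
s=env.state();print(s["position"],s["time_s"],np.round(s["joints"],2),s["ft_force"])
R=Rt(np.radians(32),1);T=rw(-.009,-.001,.09)+R.apply([0,0,.019]);delta(T,R)
# tab y in wrist picture: grey column between fingers
ci=wristci(s)
for z in(.109,):print([proj(ci,rw(-.009-.014,y,z)) for y in(-.006,.006)],[proj(ci,rw(.005,y,z)) for y in(-.006,.006)])
w=env.camera("wrist");c=cv2.cvtColor(w,cv2.COLOR_RGB2GRAY)
for r in range(150,290,12): print(r,c[r,280:372:4].tolist())
```

```text
[0.59161057 0.03284401 0.07344376] 13.0 [-0.21  0.2   2.05  0.56  0.44 -2.47] [ 0.58669714 -0.2392916   0.99770044]
turn deg [-0.   -0.19 -0.1 ] units [-0.     -0.0005 -0.0003] | shift mm after turn [-0.7  0.3 -0.1] units [-0.017  0.008 -0.002] | before-turn units [-0.017  0.008 -0.002]
[array([307.66735157, 303.05587819]), array([336.22064764, 303.03325498])] [array([309.27381211, 325.24128731]), array([333.44512116, 325.22211263])]
150 [245, 216, 206, 206, 212, 209, 206, 205, 207, 213, 212, 214, 206, 202, 210, 210, 213, 206, 211, 163, 245, 246, 245]
162 [244, 241, 172, 205, 212, 211, 207, 205, 207, 214, 212, 213, 208, 203, 212, 208, 212, 205, 190, 245, 245, 245, 245]
174 [245, 245, 176, 205, 208, 210, 207, 204, 206, 213, 211, 212, 206, 201, 213, 209, 210, 205, 129, 246, 244, 245, 245]
186 [245, 245, 226, 205, 207, 212, 208, 206, 205, 213, 211, 212, 207, 202, 210, 210, 209, 209, 209, 244, 245, 244, 246]
198 [245, 244, 246, 169, 205, 213, 209, 204, 205, 213, 211, 212, 206, 203, 210, 211, 206, 186, 248, 245, 245, 245, 230]
210 [244, 244, 245, 181, 205, 211, 209, 207, 148, 75, 75, 75, 168, 206, 209, 212, 204, 129, 245, 244, 244, 246, 159]
222 [244, 245, 244, 234, 206, 207, 210, 194, 69, 69, 67, 68, 71, 203, 210, 211, 207, 233, 244, 244, 244, 190, 162]
234 [247, 244, 244, 246, 176, 206, 209, 165, 72, 69, 69, 68, 72, 193, 208, 211, 172, 247, 244, 244, 249, 161, 160]
246 [159, 245, 244, 244, 191, 207, 211, 156, 72, 70, 70, 67, 72, 174, 209, 206, 151, 244, 244, 244, 126, 15, 83]
258 [149, 245, 245, 244, 241, 206, 209, 133, 70, 68, 68, 68, 70, 133, 210, 205, 244, 244, 244, 242, 84, 21, 17]
270 [141, 147, 244, 244, 245, 175, 208, 87, 70, 68, 69, 69, 71, 90, 211, 167, 245, 244, 245, 157, 42, 21, 21]
282 [138, 144, 140, 138, 140, 139, 143, 70, 71, 68, 67, 68, 70, 84, 135, 136, 138, 140, 139, 176, 127, 20, 19]
```

```bash
cat > kin.py <<'E'
from h import *
from scipy.optimize import least_squares
D=[([-1.141,.229,1.525,-.077,1.389,-2.82],[.2973,-.4987,.2272],[.189,-3.064,.041]),([-1.296,.207,1.543,0,1.393,-.151],[.237,-.523,.2305],[-3.069,-.662,0]),
([-.471,.05,1.773,-.06,1.366,-2.151],[.448,-.1521,.2064],[.189,-3.065,.042]),
([-.134,.121,1.708,0,1.313,-1.941],[.5205,.0171,.1996],[.37,-3.119,-.001]),
([-.22,-.18,2.28,.71,.46,-2.58],[.5165,.0687,.1572],[-.283,2.404,.110]),
([-.29,-.11,2.15,.45,.65,-2.38],[.5268,.0213,.156],[-.299,2.569,.086]),
([-.21,.20,2.05,.56,.44,-2.47],[.5916,.0328,.0734],[-.298,2.572,.086])]
E=Rn.from_euler
def fk(q,g):
    d1,a1,L2,a3,d4,d6,o,s4,s6=g[:9]
    A=E("z",q[0]);B=A*E("y",q[1]);C=A*E("y",q[1]+q[2]);W=C*E("z",S[0]*q[3]);F=W*E("y",q[4]);T=F*E("z",S[1]*q[5]+g[9])
    return A.apply([a1,o,d1])+B.apply([0,0,L2])+C.apply([a3,0,d4])+F.apply([0,0,d6]),T
def res(g): 
    r=[]
    for q,x,v in D:
        a,T=fk(q,g);r+=[(a-x)*100,(T.inv()*Rn.from_rotvec(v)).as_rotvec()*5]
    return np.concatenate(r)
best=None
for S in [(1,1),(1,-1),(-1,1),(-1,-1)]:
  for g9 in(0,1.57,-1.57,3.1):
    r=least_squares(res,[.3,0,.4,0,.4,.3,.08,0,0,g9])
    if best is None or r.cost<best[0]: best=(r.cost,S,r.x)
_,S,g=best
def ik(x,R,q0):
    f=lambda q:np.concatenate([(lambda a,T:np.r_[(a-x)*10,(T.inv()*R).as_rotvec()])(*fk(q,g))])
    return least_squares(f,q0)
E
python3 - <<'E'
from kin import *
print(best[0],S,np.round(g,3),np.abs(res(g)).max())
q=np.array(env.state()["joints"])
for t in(32,28,25,22):
  R=Rt(np.radians(t),1);qq=q
  for d in(0,.02,.04,.055):
    r=ik(rw(-.009-d,-.001,.09)+R.apply([0,0,.019]),R,qq);qq=r.x;print(t,d,np.round(qq,2),round(r.cost,5))
E
```

```text
0.17091749405352225 (1, 1) [ 0.27  -0.004  0.462  0.09   0.502  0.314  0.087  1.733  0.     1.57 ] 0.3113810728707228
32 0 [-0.21  0.19  2.05  0.56  0.45 -2.47] 0.0
32 0.02 [-0.24  0.16  2.09  0.59  0.45 -2.52] 0.0
32 0.04 [-0.26  0.12  2.14  0.61  0.45 -2.56] 0.0
32 0.055 [-0.28  0.09  2.17  0.63  0.46 -2.59] 0.0
28 0 [-0.2   0.21  2.01  0.41  0.52 -2.31] 0.0
28 0.02 [-0.22  0.17  2.05  0.43  0.51 -2.35] 0.0
28 0.04 [-0.24  0.13  2.09  0.45  0.52 -2.39] 0.0
28 0.055 [-0.26  0.1   2.13  0.46  0.52 -2.42] 0.0
25 0 [-0.18  0.22  1.97  0.32  0.57 -2.22] 0.0
25 0.02 [-0.2   0.18  2.02  0.34  0.57 -2.26] 0.0
25 0.04 [-0.22  0.14  2.06  0.35  0.57 -2.29] 0.0
25 0.055 [-0.24  0.12  2.09  0.37  0.57 -2.32] 0.0
22 0 [-0.17  0.23  1.94  0.25  0.63 -2.15] 0.0
22 0.02 [-0.19  0.2   1.98  0.26  0.63 -2.18] 0.0
22 0.04 [-0.21  0.16  2.03  0.28  0.62 -2.21] 0.0
22 0.055 [-0.22  0.13  2.06  0.29  0.62 -2.23] 0.0
```

>>> send_rows --gripper '[-1,-1,-1,-1,-1,-1,-1,-1,-1,-1]' --xyz '[[0,0,0],[0,0,0],[0,0,0],[0,0,0],[0,0,0],[0,0,0],[0,0,0],[0,0,0],[0,0,0],[0,0,0]]' --rot '[[0,0,0],[0,0,0],[0,0,0],[0,0,0],[0,0,0],[0,0,0],[0,0,0],[0,0,0],[0,0,0],[0,0,0]]'

```text
time_s: 13.88
position: [0.5925, 0.0341, 0.0764]
tcp_rot: [-0.301, 2.568, 0.088]
ft_force: [-2.5, 5.3, 2.6]
gripper_width: 0.0112
grip_force: 59.6
```

```bash
cat >> h.py <<'E'
def rep():
    s=env.state();d=np.array(s["position"])-np.load("home.npy");c,n=np.cos(p[2]),np.sin(p[2])
    f=s["ft_force"]
    print("draw mm",-1e3*(c*d[0]+n*d[1]),"dy",1e3*(-n*d[0]+c*d[1]),"dz",1e3*d[2],"Fx riser",c*f[0]+n*f[1],"t",s["time_s"],"w",s["gripper_width"],np.round(f,1))
E
python3 - <<'E'
from h import *
s=env.state();np.save("home.npy",s["position"]);rep();print(s["grip_force"])
E
```

```text
draw mm -0.0 dy 0.0 dz 0.0 Fx riser -1.2326892371324627 t 13.8833 w 0.011180988169146592 [-2.5  5.3  2.6]
59.55852806568146
```

>>> send_rows --gripper '[-1,-1,-1,-1,-1,-1,-1,-1,-1,-1]' --xyz '[[0.1,0,-0.0625],[0.1,0,-0.0625],[0.1,0,-0.0625],[0.1,0,-0.0625],[0.1,0,-0.0625],[0.1,0,-0.0625],[0.1,0,-0.0625],[0.1,0,-0.0625],[0.1,0,-0.0625],[0,0,0]]' --rot '[[0,0,0],[0,0,0],[0,0,0],[0,0,0],[0,0,0],[0,0,0],[0,0,0],[0,0,0],[0,0,0],[0,0,0]]'

```text
time_s: 14.72
position: [0.5515, 0.0241, 0.0764]
tcp_rot: [-0.3, 2.567, 0.087]
ft_force: [6.2, 7.4, -3.4]
gripper_width: 0.0113
grip_force: 58.5
```

Run:
```python
from h import *
rep();s=env.state();ci=wristci(s);w=env.camera("wrist");np.save("w3.npy",w);np.save("sc3.npy",env.camera("scene"))
rep()
c=cv2.cvtColor(w,cv2.COLOR_RGB2GRAY)
for X in [(-.108,0,.059),(-.116,.0225,.075),(-.116,.0225,.059),(-.1525,.025,.059)]: print(X,proj(ci,rw(*X)))
for r in range(0,300,6): print(r,c[r,270:400:6].tolist())
```

```text
draw mm 42.2093012221093 dy -0.23258024491521445 dz 0.042265625641454974 Fx riser 7.731608611150397 t 14.7167 w 0.011291506545580556 [ 6.2  7.4 -3.4]
draw mm 41.922484820194434 dy -0.24341393156539215 dz 0.04098394881464629 Fx riser 7.496483353374588 t 14.8167 w 0.011250474753493368 [ 6.1  6.8 -3.2]
(-0.108, 0, 0.059) [320.15126591 140.81973318]
(-0.116, 0.0225, 0.075) [381.8358112  148.88382543]
(-0.116, 0.0225, 0.059) [375.7859599  124.42274666]
(-0.1525, 0.025, 0.059) [402.93626269  19.72585664]
0 [56, 52, 52, 54, 54, 52, 53, 53, 51, 53, 52, 55, 54, 54, 50, 49, 49, 49, 51, 53, 54, 168]
6 [113, 115, 115, 117, 113, 115, 112, 107, 117, 116, 116, 115, 121, 112, 111, 112, 141, 143, 143, 142, 144, 166]
12 [143, 114, 116, 115, 114, 114, 115, 111, 118, 116, 117, 115, 120, 116, 111, 112, 142, 254, 254, 254, 254, 254]
18 [186, 116, 113, 116, 113, 113, 113, 111, 116, 114, 117, 115, 119, 112, 110, 112, 140, 248, 248, 248, 248, 250]
24 [221, 116, 114, 115, 114, 113, 115, 110, 116, 117, 116, 116, 119, 111, 109, 111, 138, 248, 248, 248, 248, 249]
30 [219, 115, 114, 115, 113, 116, 116, 110, 118, 
[... 4216 characters left out ...]
 143]
258 [159, 153, 21, 29, 89, 89, 58, 75, 72, 72, 89, 88, 89, 29, 22, 167, 155, 166, 156, 150, 146, 141]
264 [157, 152, 22, 22, 88, 89, 57, 74, 72, 71, 59, 91, 88, 21, 20, 165, 159, 165, 144, 151, 141, 142]
270 [161, 144, 18, 17, 88, 89, 65, 74, 73, 71, 63, 89, 86, 21, 22, 163, 164, 164, 152, 147, 135, 149]
276 [167, 15, 22, 21, 18, 225, 67, 73, 73, 71, 68, 224, 15, 22, 25, 16, 170, 150, 149, 138, 145, 144]
282 [38, 21, 47, 61, 22, 22, 72, 73, 73, 72, 77, 21, 22, 40, 71, 21, 34, 147, 149, 138, 18, 17]
288 [19, 22, 22, 22, 23, 27, 82, 96, 96, 96, 113, 23, 20, 21, 20, 22, 19, 19, 34, 85, 21, 39]
294 [21, 21, 23, 22, 19, 44, 79, 139, 143, 146, 122, 28, 21, 21, 21, 21, 21, 20, 21, 27, 25, 21]
```

Run:
```python
from h import *
s=env.state();ci=wristci(s)
def inv(q): c,sn=np.cos(p[2]),np.sin(p[2]);d=q[:2]-p[:2];return np.round([c*d[0]+sn*d[1],-sn*d[0]+c*d[1]],4)
c=cv2.cvtColor(np.load("w3.npy"),cv2.COLOR_RGB2GRAY)
print(c[112:154,[366,372,378]].T.tolist(),c[136:150,[300,310,320,340]].T.tolist(),c[0:14,320].tolist())
print("nose",inv(atz(ci,320,142.5,.059)),"blade base front",inv(atz(ci,372,117.5,.059)),"top front",inv(atz(ci,372,142.5,.075)),"top rear",inv(atz(ci,372,148,.075)))
```

```text
[[249, 249, 254, 255, 78, 0, 15, 17, 19, 19, 20, 19, 17, 18, 20, 19, 20, 20, 18, 20, 22, 15, 18, 20, 18, 21, 18, 23, 37, 36, 35, 36, 36, 36, 29, 40, 153, 255, 253, 249, 249, 248], [249, 249, 254, 255, 80, 1, 15, 21, 19, 18, 21, 17, 18, 20, 22, 20, 20, 19, 18, 21, 18, 19, 20, 20, 16, 20, 18, 24, 36, 35, 35, 35, 35, 34, 29, 42, 153, 255, 254, 251, 251, 252], [249, 250, 255, 255, 80, 0, 17, 19, 19, 19, 21, 18, 19, 19, 20, 18, 19, 20, 17, 20, 19, 16, 19, 20, 20, 20, 19, 22, 35, 37, 36, 34, 36, 36, 32, 34, 92, 179, 176, 172, 172, 172]] [[112, 112, 119, 165, 198, 217, 216, 217, 217, 216, 218, 218, 219, 218], [107, 105, 115, 163, 196, 216, 217, 216, 216, 215, 216, 215, 217, 215], [111, 113, 122, 170, 202, 222, 222, 221, 221, 221, 220, 220, 220, 221], [111, 108, 124, 173, 200, 219, 218, 216, 217, 217, 217, 218, 217, 217]] [52, 60, 105, 119, 117, 117, 117, 116, 117, 115, 116, 118, 117, 117]
nose [-1.068e-01 -1.000e-04] blade base front [-0.1188  0.0205] top front [-0.1185  0.0184] top rear [-0.1161  0.0188]
```

Numerically: the nose edge is at row 139 (riser x -0.1085) and the blade centre is at about -0.1178. That leaves about 9.5 mm to draw, then hold.

>>> send_rows --gripper '[-1,-1,-1,-1,-1,-1,-1,-1,-1,-1]' --xyz '[[0.051,0,-0.032],[0.051,0,-0.032],[0.051,0,-0.032],[0.051,0,-0.032],[0,0,0],[0,0,0],[0,0,0],[0,0,0],[0,0,0],[0,0,0]]' --rot '[[0,0,0],[0,0,0],[0,0,0],[0,0,0],[0,0,0],[0,0,0],[0,0,0],[0,0,0],[0,0,0],[0,0,0]]'

```text
time_s: 15.65
position: [0.5427, 0.022, 0.0764]
tcp_rot: [-0.3, 2.567, 0.087]
ft_force: [8.4, 7.0, -3.9]
gripper_width: 0.0111
grip_force: 58.6
```

Run:
```python
from h import *
rep();s=env.state();ci=wristci(s)
def inv(q): c,sn=np.cos(p[2]),np.sin(p[2]);d=q[:2]-p[:2];return np.round([c*d[0]+sn*d[1],-sn*d[0]+c*d[1]],4)
c=cv2.cvtColor(env.camera("wrist"),cv2.COLOR_RGB2GRAY).astype(int)
j=[374,380,386];n=int(np.argmax(np.diff(c[110:170,320]))+110.5);print("nose row",n,inv(atz(ci,320,n,.059)))
for k in j:
  r=np.where(c[100:200,k]<60)[0]+100
  if len(r):print(k,r[0],r[-1],inv(atz(ci,k,r[0]-.3,.059)),inv(atz(ci,k,r[-1]+.5,.075)))
```

```text
draw mm 51.24584922429146 dy -0.24017375054469214 dz 0.02612485590386404 Fx riser 9.73917676484436 t 15.65 w 0.011111667129931882 [ 8.4  7.  -3.9]
nose row 138 [-1.185e-01 -1.000e-04]
374 136 166 [-0.1197  0.0226] [-0.1166  0.0209]
380 121 166 [-0.1268  0.0239] [-0.1166  0.0232]
386 116 166 [-0.129   0.0259] [-0.1166  0.0256]
```

The nose is at -0.1185 and the blade centre at about -0.118, so they are level. I hold it there.

>>> send_rows --gripper '[-1,-1,-1,-1,-1,-1,-1,-1,-1,-1]' --xyz '[[0,0,0],[0,0,0],[0,0,0],[0,0,0],[0,0,0],[0,0,0],[0,0,0],[0,0,0],[0,0,0],[0,0,0]]' --rot '[[0,0,0],[0,0,0],[0,0,0],[0,0,0],[0,0,0],[0,0,0],[0,0,0],[0,0,0],[0,0,0],[0,0,0]]'

```text
time_s: 16.53
position: [0.5427, 0.022, 0.0764]
tcp_rot: [-0.3, 2.567, 0.087]
ft_force: [6.7, 7.4, -4.7]
gripper_width: 0.0115
grip_force: 58.6
```

>>> send_rows --gripper '[-1,-1,-1,-1,-1,-1,-1,-1,-1,-1]' --xyz '[[0,0,0],[0,0,0],[0,0,0],[0,0,0],[0,0,0],[0,0,0],[0,0,0],[0,0,0],[0,0,0],[0,0,0]]' --rot '[[0,0,0],[0,0,0],[0,0,0],[0,0,0],[0,0,0],[0,0,0],[0,0,0],[0,0,0],[0,0,0],[0,0,0]]'

```text
time_s: 17.37
position: [0.5427, 0.022, 0.0764]
tcp_rot: [-0.3, 2.567, 0.087]
ft_force: [7.9, 7.2, -4.2]
gripper_width: 0.011
grip_force: 58.6
```

>>> send_rows --gripper '[-1,-1,-1,-1,-1,-1,-1,-1,-1,-1]' --xyz '[[0,0,0],[0,0,0],[-0.1,0,0.0625],[-0.1,0,0.0625],[-0.1,0,0.0625],[-0.1,0,0.0625],[-0.1,0,0.0625],[-0.1,0,0.0625],[-0.1,0,0.0625],[-0.1,0,0.0625]]' --rot '[[0,0,0],[0,0,0],[0,0,0],[0,0,0],[0,0,0],[0,0,0],[0,0,0],[0,0,0],[0,0,0],[0,0,0]]'

```text
time_s: 18.2
position: [0.5791, 0.0309, 0.0764]
tcp_rot: [-0.3, 2.568, 0.088]
ft_force: [1.3, 5.6, -0.1]
gripper_width: 0.0108
grip_force: 59.8
```

Run:
```python
from h import *
rep()
```

```text
draw mm 13.737950692093024 dy -0.07001535851576231 dz -0.005118166042497596 Fx riser 2.5842555618992975 t 18.2 w 0.01084501594476281 [ 1.3  5.6 -0.1]
```

>>> send_rows --gripper '[-1,-1,-1,-1,-1,-1,-1,-1,-1,-1]' --xyz '[[-0.045,0,0.028],[-0.045,0,0.028],[-0.045,0,0.028],[-0.045,0,0.028],[-0.04,0,0.025],[-0.03,0,0.019],[-0.02,0,0.0125],[-0.015,0,0.009],[0,0,0],[0,0,0]]' --rot '[[0,0,0],[0,0,0],[0,0,0],[0,0,0],[0,0,0],[0,0,0],[0,0,0],[0,0,0],[0,0,0],[0,0,0]]'

```text
time_s: 19.03
position: [0.5918, 0.0339, 0.0764]
tcp_rot: [-0.3, 2.568, 0.088]
ft_force: [0.1, 5.4, 0.9]
gripper_width: 0.0117
grip_force: 59.9
```

Run:
```python
from h import *
rep();s=env.state();ci=wristci(s)
c=cv2.cvtColor(env.camera("wrist"),cv2.COLOR_RGB2GRAY).astype(int)
print([proj(ci,rw(x,0,.059)) for x in(-.064,-.07)],c[90:180:2,300].tolist())
```

```text
draw mm 0.7107932665595578 dy -0.013514652391565716 dz 0.0005655464659221066 Fx riser 1.332835477262304 t 19.0333 w 0.011738233068815293 [0.1 5.4 0.9]
[array([319.70315378, 145.62896772]), array([319.79567387, 133.85621719])] [124, 124, 123, 124, 124, 124, 124, 124, 122, 123, 125, 123, 122, 122, 122, 121, 123, 123, 120, 109, 113, 118, 119, 119, 131, 209, 225, 225, 226, 226, 226, 226, 225, 227, 225, 226, 226, 226, 226, 226, 226, 227, 226, 227, 226]
```

>>> send_rows --gripper '[-1,-1,-1,-1,0.1,0.1,0.1,0.1,0.1,0.1]' --xyz '[[-0.012,0,0.008],[-0.012,0,0.008],[0,0,0],[0,0,0],[0,0,0],[0,0,0],[0,0,0],[0,0,0],[0,0,0],[0,0,0]]' --rot '[[0,0,0],[0,0,0],[0,0,0],[0,0,0],[0,0,0],[0,0,0],[0,0,0],[0,0,0],[0,0,0],[0,0,0]]'

```text
time_s: 19.92
position: [0.5931, 0.0323, 0.0756]
tcp_rot: [-0.298, 2.568, 0.084]
ft_force: [0.3, -0.1, -0.3]
gripper_width: 0.0471
grip_force: 0.0
```

>>> send_rows --gripper '[0.1,0.1,0.1,0.1,0.1,0.1,0.1,0.1,0.1,0.1]' --xyz '[[0,0,0],[0,0,-0.1],[0,0,-0.3],[0,0,-0.4],[0,0,-0.4],[0,0,-0.4],[0,0,-0.4],[0,0,-0.2],[0,0,0],[0,0,0]]' --rot '[[0,0,0],[0,0,0],[0,0,0],[0,0,0],[0,0,0],[0,0,0],[0,0,0],[0,0,0],[0,0,0],[0,0,0]]'

```text
time_s: 20.75
position: [0.5479, 0.0218, 0.1506]
tcp_rot: [-0.298, 2.567, 0.084]
ft_force: [-0.1, 0.8, -0.3]
gripper_width: 0.0472
grip_force: 0.0
```

Run:
```python
from h import *
s=env.state();rep();ci=wristci(s)
def inv(q): c,sn=np.cos(p[2]),np.sin(p[2]);d=q[:2]-p[:2];return np.round([c*d[0]+sn*d[1],-sn*d[0]+c*d[1]],4)
w=env.camera("wrist");c=cv2.cvtColor(w,cv2.COLOR_RGB2GRAY).astype(int)
r0=int(proj(ci,rw(-.066,.008,.059))[1]);u=int(proj(ci,rw(-.066,.008,.059))[0]);seg=c[r0-25:r0+25,u];n=r0-25+np.argmax(np.diff(seg))+.5
print("nose",n,r0,inv(atz(ci,u,n,.059)),seg.tolist())
u,v=proj(ci,[.4582,.235,.09]);print("cup px",u,v)
```

```text
draw mm 46.21310334734562 dy -1.7111403926597657 dz 74.22813757043369 Fx riser 0.05866841308246756 t 20.75 w 0.04717438850490693 [-0.1  0.8 -0.3]
nose 131.5 132 [-0.0666  0.0077] [111, 112, 111, 112, 113, 112, 113, 114, 112, 112, 114, 111, 112, 113, 112, 113, 112, 111, 101, 100, 100, 99, 98, 102, 130, 192, 210, 208, 206, 206, 207, 208, 207, 206, 207, 208, 206, 206, 207, 206, 207, 208, 208, 208, 207, 208, 206, 207, 208, 207]
cup px 693.2303895413919 138.43325014030893
```

```bash
python3 -c "
from station import env
print(env.job_done())"
```

```text
the job is handed in; nothing more can be done
None
```

The job is handed in: the pin stands foot-down in the cup farthest right, the slide was held level with the marker for about two seconds, and it was eased home and let go. The judge's result was not shown to me.

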